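# Ready the swing-arm kitchen scale

### The arm

A 6-joint arm with a two-finger parallel gripper is mounted at the origin on the work surface. World frame = base frame: x ahead of the robot, y to its left, z up, the work surface at z = 0. Lengths are in m, angles in degrees, forces in N, time in s.
With the tool pointing down it reaches from about 0.35 to 0.95 m from the base axis. Payload 17.4 kg.
Tool frame: the origin (TCP) lies at the very end of the fingers, on their centre line; the grasp point (between the pads) lies 19 mm behind it; z points along the fingers, y is the line along which they close (so a half turn about z gives the same grasp; the last joint's range is limited). The gripper opens to 93 mm and grips with 3 to 60 N. Pads are 15 mm wide; open, the fingers measure 128 mm over their backs; the gripper's body (75 mm by 188 mm) begins 65 mm behind the grasp point.
Start: joints at [-72.296, 6.646, 82.598, -0, 90.757, -2.166], TCP at [0.229, -0.635, 0.219] pointing down, gripper open.
Joint ranges: [-162.19, 162.19], [-47.58, 125.68], [4.15, 143.07], [-65.23, 245.23], [0.69, 171.88], [-170.13, 170.13]. Speed limits (degrees/s): [108.29, 108.29, 127.2, 180, 180, 180].

### API

Orientations are given as [roll, pitch, yaw] about the fixed x, y, z axes, in that order (R = Rz(yaw) Ry(pitch) Rx(roll)).
In Python, from rig import env gives the robot as it stands.
- The arm moves only by the tool play_rows, never from a script. Its argument "steps" is a list of rows, each an object of numbers: "claw": the opening, from 0 (shut) to 1 (fully open); "tx", "ty", "tz": the shift along the tool's x, y, z in cm; "wx", "wy", "wz": the turn, a rotation vector about the tool's x, y, z in degrees. In form: [{"claw": .., "tx": .., "ty": .., "tz": .., "wx": .., "wy": .., "wz": ..}, ...]. A call has 1 to 20 rows; each row shifts and turns the commanded pose from where the row before left it, along the tool's axes as they then stand; what a row does not reach is not made up. A row lasts 1/10 s, in which the tool goes at most 50 mm and 8.59 degrees, less where a joint would pass 70% of its speed; a pose out of reach is approached as far as the arm can. A call is refused whole if a number of a shift passes 5 or a number of a turn 8.59, either way. A call with a gripper value outside its range is refused whole. The fingers move at their own pace and stop on an object; "force" is the grip in N (left out, the last holds). Time passes only in rows, so rows that do not move let the fingers close. It gives the time, the measured TCP pose, the force, the opening and the grip force at its end, in the units of the state.
- env.read_state(): the state, without advancing time (a new reading comes with each control period).
- env.snapshot(name): name is "scene" or "top"; returns the picture (384x512x3 uint8, red, green, blue); there is no depth.
- env.camera_params(name): a dict with "fx", "fy", "cx", "cy" (pixels), "D" ([k1, k2, p1, p2, k3] as OpenCV has them; the pictures are not rectified), "T" (4x4, takes a point from camera to world coordinates). Camera axes: x right, y up, looking along -z (the intrinsics and any distortion apply to the point x, -y, -z); pixel columns grow to the right and rows downward; lengths in m; the calibration is good to about 2 mm. A picture is of the moment at which its call begins. camera_params takes no time and is no camera call.
- env.finish_job(): hands the job in; it is judged then, once.
Trained networks look in the newest picture that a camera, given by its name, has taken for a name from the list of things; names that differ only in an ending like _2 or _b are one class to them, and where a whole thing is asked for, a point or a joint stands for the part that bears it (a point fixed in the world has none). Each returns a list of dicts, best first, with "conf" (0 to 1); they miss things now and then, are a little off and sometimes report something else, mostly with a low value. They report only what shows in the picture. A call takes as long as a camera call.
- env.recognise(camera, label): "rect" ([left, top, right, bottom] in pixels, round what is visible of it).
The state is a dict: "clock": time; "q": joint angles; "joint_vel": joint speeds; "joint_efforts": joint torques, N m; "tool_pos": TCP position; "orientation": TCP orientation; "wrist_force": force on the tool from outside, world axes, zero at the start; "wrist_torque": the same for the moment, N m; "opening": finger opening in m; "finger_force": force on a finger pad.
Only numpy, scipy, OpenCV 4.12 (cv2) and the standard library are available. Lean on these libraries where they do the work, as an engineer would, in place of code of your own. Each camera call takes 0.05 s, during which the arm holds its last target. There are 200 camera calls.

### The job

Get the kitchen scale ready for weighing: swing its folded bowl arm all the way out until it snaps home in its end detent, and turn the tare knob on top back to its zero stop. One of the three condiment containers (pepper mill, spice jar, salt tin) stands in the arm's way; pick that one up and stand it upright on the round cork mat, wholly on it, and leave everything else standing where it is.

Things in the scene. Friction and masses are not known exactly. Their poses are not given: they have to be found in the camera images.
- scale: cream kitchen scale stuck to the worktop, does not move; body 110 (x) x 180 (y) x 85 mm high on a black base 124 x 194 mm, 15 mm high; origin at the centre of its underside; its front (-x) has the round dial and faces roughly towards the robot; a black tongue 16 mm high reaches from the front to the arm's pivot
- bowl_arm_hinge (a point): on the arm's vertical hinge axis, 50 mm above the worktop, at x -97, y +60 mm in the scale's frame; hub 20 mm in radius, its screw reaches 74 mm above the worktop; the steel arm is 45 to 57 mm above the worktop: a bar 24 mm wide, ending in a round pad 56 mm in diameter (centre 115, farthest point 143 mm from the axis); a tail with a brass pin reaches 48 mm the other way
- bowl_arm (a joint): arm angle, rad: 0 folded along the scale's front, pointing to the scale's -y; grows clockwise from above; at q it points along (-sin q, -cos q) in the scale's frame; end stop 2.40. Starts at 0 to 0.25. Light (about 0.5 N at the spigot), stays where left; from 2.0 to 2.23 a spring roller resists (up to about 5 N at the spigot), past 2.23 it pushes the arm to the stop and holds it
- spigot_top (a point): top centre of the orange upright spigot on the arm's pad, to be held for swinging the arm: a round post 18 mm in diameter, from 57 to 116 mm above the worktop, 115 mm from the pivot axis; folded, its axis is 42 mm in front of the scale body
- tare_knob (a joint): angle of the red tare knob on top of the scale, rad: 0 at its zero stop, where the grip bar lies along the scale's x (white line end towards the scale's front, at the red mark), growing clockwise seen from above; it starts between 0.8 and 2.2 and must be turned back anticlockwise to the stop; light friction (0.04 N m), it stays where left
- tare_knob_grip (a point): on the knob's vertical axis at the height to grip, 122 mm above the worktop; the red grip bar is 14 mm thick, 57 mm long and spans 99 to 129 mm above the worktop, on a disc 60 mm in diameter; the point's x axis lies along the bar and turns with it
- pepper_mill: wooden pepper mill, 136 mm high, 56 mm in diameter at the foot, 52 mm between heights 60 and 105 mm; origin at the centre of its underside; about 0.25 kg
- spice_jar: amber spice jar with a green lid, 115 mm high, at most 56 mm in diameter; origin at the centre of its underside; about 0.28 kg
- salt_tin: blue and silver salt tin, 110 mm high, 58 mm in diameter; origin at the centre of its underside; about 0.32 kg
- cork_mat: round cork mat on the worktop, 150 mm in diameter, 6 mm thick, fixed; origin at the centre of its underside
- oil_bottle: bystander: green oil bottle, 250 mm high, 68 mm in diameter; origin at the centre of its underside
- canister: bystander: white canister with a wooden lid, 150 mm high, 90 mm in diameter; origin at the centre of its underside
- weigh_bowl: bystander: steel weighing bowl, 160 mm in diameter, 60 mm high; origin at the centre of its underside
- mug: bystander: blue mug, 76 mm in diameter, 90 mm high, with a handle; origin at the centre of its underside

How it is judged (in metres and radians):
At the end, for the whole second after the job is handed in: Arm joint above 2.34 rad, tare knob below 0.07 rad; one container stands upright and still on the cork mat (centres within 48 mm); the other two containers, oil bottle, canister, bowl and mug are upright and have moved less than 30 mm (value of joint bowl_arm above 2.34 rad and velocity of joint bowl_arm below 0.05 rad/s and value of joint tare_knob below 0.07 rad and ((horizontal distance between pepper_mill and cork_mat below 0.048 m and height (world z) of pepper_mill between 0.003 and 0.012 m and distance of each of spice_jar, salt_tin from where it was at the start of the episode below 0.03 m) or (horizontal distance between spice_jar and cork_mat below 0.048 m and height (world z) of spice_jar between 0.003 and 0.012 m and distance of each of pepper_mill, salt_tin from where it was at the start of the episode below 0.03 m) or (horizontal distance between salt_tin and cork_mat below 0.048 m and height (world z) of salt_tin between 0.003 and 0.012 m and distance of each of pepper_mill, spice_jar from where it was at the start of the episode below 0.03 m)) and angle between each of pepper_mill, spice_jar, salt_tin, oil_bottle, canister, weigh_bowl, mug's own z axis and vertical below 0.1 rad and linear speed of each of pepper_mill, spice_jar, salt_tin below 0.02 m/s and distance of each of oil_bottle, canister, weigh_bowl, mug from where it was at the start of the episode below 0.03 m); the robot touches nothing.
It fails at once if a container or bystander is knocked over (angle between any of pepper_mill, spice_jar, salt_tin, oil_bottle, canister, weigh_bowl, mug's own z axis and vertical above 0.7 rad).
It also fails if it takes over 70 s, if anything falls off the work surface, if the arm or the gripper's body presses on something with over 40 N, if the wrist force passes 120 N, or if a joint passes its speed limit or range.

## Working session

There is one attempt and no reset: what is moved stays moved. The work goes in short steps, Python scripts to look and compute and a tool call to move; the robot and the scene stay as the last step left them, time stands still between calls to the robot, and variables do not carry over. Pictures are saved under pics/ and viewed, at most 10 in all, crops included, and the job is handed in when it is done.

Besides the shell and the picture viewer there is one more tool, called after "Request:" as name(argument=value, ...), one argument or row to a line, values as JSON. play_rows: Moves the arm, as the interface text tells. Its arguments: {"type":"object","properties":{"steps":{"type":"array","items":{"type":"object","properties":{"claw":{"type":"number"},"tx":{"type":"number"},"ty":{"type":"number"},"tz":{"type":"number"},"wx":{"type":"number"},"wy":{"type":"number"},"wz":{"type":"number"}}}},"force":{"type":"number"}},"required":["steps"]}

```bash
mkdir -p pics; ls
python3 - <<'E'
from rig import env
import cv2
for n in ("scene","top"):
    im=env.snapshot(n); cv2.imwrite(f"pics/{n}0.png",im[:,:,::-1])
    p=env.camera_params(n); print(n,p)
    for l in "scale bowl_arm_hinge spigot_top tare_knob tare_knob_grip pepper_mill spice_jar salt_tin cork_mat oil_bottle canister weigh_bowl mug".split():
        print(l,[(([round(x) for x in d["rect"]]),round(d["conf"],2)) for d in env.recognise(n,l)[:2]])
print(env.read_state())
E
```

```text
pics
scene {'fx': 489.842199178876, 'fy': 489.842199178876, 'cx': 255.29816716050152, 'cy': 184.05433190310762, 'D': array([-0.13727932,  0.        ,  0.        ,  0.        ,  0.        ]), 'T': array([[-0.31218708, -0.80440747,  0.50543828,  1.3623055 ],
       [ 0.95001503, -0.26616474,  0.16318018,  0.17957344],
       [ 0.00326649,  0.5311167 ,  0.84729238,  1.4508098 ],
       [ 0.        ,  0.        ,  0.        ,  1.        ]])}
scale []
bowl_arm_hinge []
spigot_top []
tare_knob []
tare_knob_grip []
pepper_mill []
spice_jar []
salt_tin []
cork_mat []
oil_bottle []
canister []
weigh_bowl []
mug []
top {'fx': 352.5863400888876, 'fy': 352.5863400888876, 'cx': 260.0033016457903, 'cy': 193.76960738746104, 'D': array([-0.10630133,  0.        ,  0.        ,  0.        ,  0.        ]), 'T': array([[ 0.0227219 ,  0.99739277, -0.06849368,  0.47016807],
       [-0.99941308,  0.02441787,  0.02402622, -0.05772705],
       [ 0.02563604,  0.06790756,  0.9973622 ,  1.30551847],
       [ 0.        ,  0.        ,  0.        ,  1.        ]])}
scale [([188, 141, 246, 198], 0.69)]
bowl_arm_hinge
[... 561 characters left out ...]
, 0.92)]
{'clock': 1.4, 'q': array([-7.22952285e+01,  6.64773866e+00,  8.25967876e+01, -7.25162340e-04,
        9.07548131e+01, -2.16483741e+00]), 'joint_vel': array([-0.06918395, -0.07015428, -0.00744129,  0.03185203,  0.02481054,
        0.01635299]), 'joint_efforts': array([ 2.70428878e-03, -7.21006751e+01, -6.22756934e+01,  7.81076727e-02,
        1.84258574e-02, -1.89052980e-05]), 'tool_pos': array([ 0.22942452, -0.6348374 ,  0.21863809]), 'orientation': array([1.79999367e+02, 7.49537067e-04, 1.98695993e+01]), 'wrist_force': array([ 0.96438997, -0.36284154, -0.25207772]), 'wrist_torque': array([-0.02094626, -0.06787818,  0.01172842]), 'finger_force': 0.0, 'opening': 0.09322167211264946}
```

Run:
```python
import cv2
a=cv2.imread("pics/top0.png"); cv2.imwrite("pics/topc.png",cv2.resize(a[125:275,130:390],None,fx=3,fy=3,interpolation=cv2.INTER_CUBIC))
a=cv2.imread("pics/scene0.png"); cv2.imwrite("pics/scenec.png",cv2.resize(a,(800,600),interpolation=cv2.INTER_CUBIC))
```

```text
(no output)
```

View pics/topc.png

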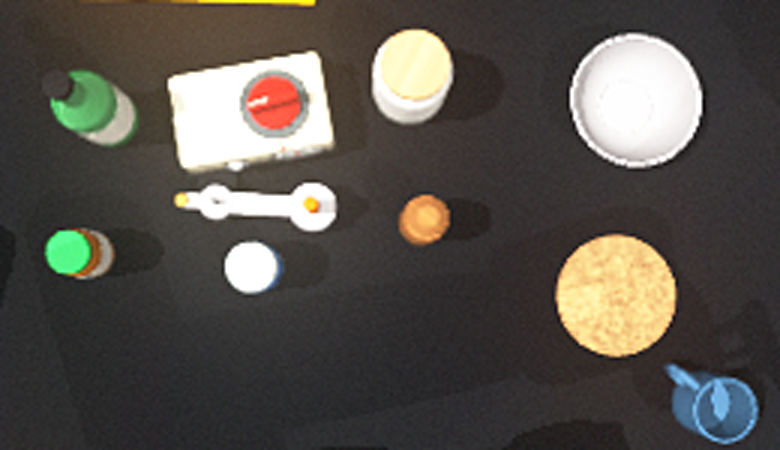

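View pics/scenec.png

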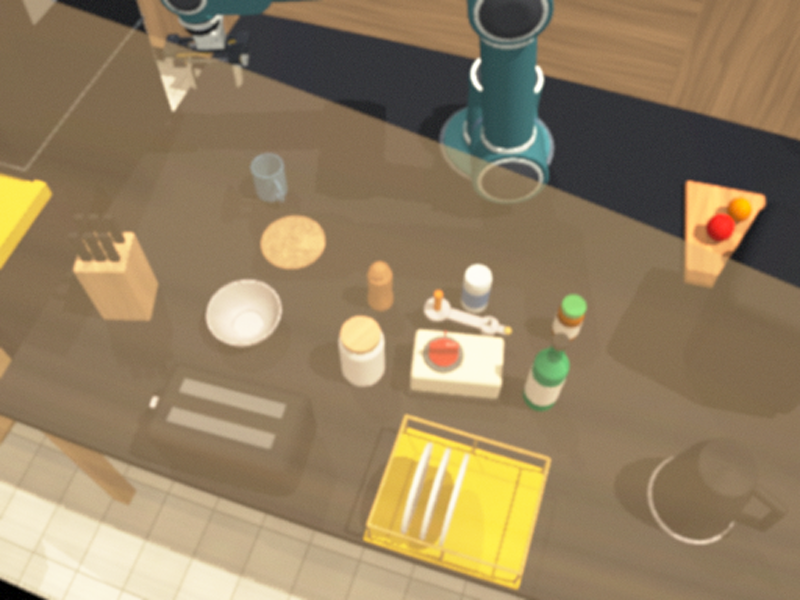

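Top view (crop): knob disc at (275,104), arm from hub (213,202) to the spigot (312,205), and brass tail pin at (181,200). The salt tin lid at (252,267) is in the sweep path, the mill is at (425,218), the jar lid at (70,252) and the mat at (616,296). The scene view shows the same layout. Next I'll measure by colour blobs in both views.

```bash
cat > h.py <<'E'
import cv2, numpy as np
from rig import env
def P(n):
    p=env.camera_params(n); return np.array([[p['fx'],0,p['cx']],[0,p['fy'],p['cy']],[0,0,1]]),np.array(p['D']),np.array(p['T'])
def ray(n,uv):
    K,D,T=P(n); x,y=cv2.undistortPoints(np.array([[uv]],float),K,D)[0,0]
    return T[:3,3],T[:3,:3]@np.array([x,-y,-1.])
def atz(n,uv,z):
    o,d=ray(n,uv); return o+d*(z-o[2])/d[2]
def tri(a,b):
    (o1,d1),(o2,d2)=ray("top",a),ray("scene",b)
    s=np.linalg.lstsq(np.c_[d1,-d2],o2-o1,rcond=None)[0]
    p,q=o1+s[0]*d1,o2+s[1]*d2; return (p+q)/2,np.linalg.norm(p-q)
def proj(n,X):
    K,D,T=P(n); c=(np.atleast_2d(X)-T[:3,3])@T[:3,:3]; c=c*[1,-1,-1]
    return cv2.projectPoints(c,np.zeros(3),np.zeros(3),K,D)[0][:,0]
def blob(im,box,lo,hi):
    x0,y0,x1,y1=box; m=cv2.inRange(cv2.cvtColor(im[y0:y1,x0:x1],cv2.COLOR_BGR2HSV),np.array(lo),np.array(hi))
    k,l,s,c=cv2.connectedComponentsWithStats(m); i=1+np.argmax(s[1:,4]); 
    return c[i]+[x0,y0],s[i]
E
python3 - <<'E'
from h import *
np.set_printoptions(precision=4,suppress=True)
t=cv2.imread("pics/top0.png"); s=cv2.imread("pics/scene0.png")
def tb(x0,y0,x1,y1): return [int(130+x0/3),int(125+y0/3),int(130+x1/3),int(125+y1/3)]
def sb(*a): return [int(x/1.5625) for x in a]
jobs={"spigot":(tb(300,190,325,220),sb(428,286,448,312),(8,120,120),(22,255,255)),
"pin":(tb(170,185,195,215),sb(495,320,520,340),(12,90,120),(32,255,255)),
"jarlid":(tb(40,220,100,285),sb(555,290,595,330),(40,80,60),(85,255,255)),
"mill":(tb(395,190,455,250),sb(360,255,400,315),(3,80,50),(25,255,255)),
"tinlid":(tb(222,238,285,298),sb(460,260,496,315),(0,0,215),(179,60,255)),
"mat":(tb(545,225,685,365),sb(250,205,335,280),(5,50,70),(35,255,255)),
"knob_red":(tb(235,65,315,140),sb(420,325,470,375),(0,150,80),(8,255,255)),
"bowl":(tb(560,25,710,175),sb(195,270,295,360),(0,0,130),(179,70,255))}
for k,(a,b,lo,hi) in jobs.items():
    try:
        u,su=blob(t,a,lo,hi); v,sv=blob(s,b,lo,hi); p,e=tri(u,v); print(k,u,su,v,sv,"->",p,round(e,4))
    except Exception as ex: print(k,ex)
E
```

```text
spigot [234.4286 194.    ] [3 4 3 4 7] [279.9375 190.3281] [ 4  2  7 13 64] -> [0.5504 0.0013 0.0935] 0.0005
pin [189.7647 190.8235] [ 2  3  5  5 17] [326.3971 211.5   ] [ 7  1  9 12 68] -> [0.5598 0.1627 0.0588] 0.0026
jarlid [152.0423 208.5873] [  2   3  16  16 189] [367.0621 195.1582] [  5   3  16  15 177] -> [0.4931 0.2761 0.1162] 0.0028
mill [270.9359 198.    ] [  1   2  18  17 234] [242.5 181.5] [  0   0  26  38 988] -> [ 0.5416 -0.1282  0.0693] 0.004
tinlid [213.0636 213.4773] [  1   2  17  16 220] [306.0656 177.4508] [  4   3  17  19 244] -> [0.4818 0.0708 0.1036] 0.0013
mat [334.935  223.0214] [   4    3   41   41 1307] [186.5 154.5] [   0    0   54   48 2592] -> [ 0.4579 -0.3728  0.0052] 0.0053
knob_red [221.4076 158.8815] [  5   5  17  17 211] [282.9052 225.6919] [  7  10  18  16 211] -> [0.6714 0.0485 0.0951] 0.0021
bowl [341.5793 157.9915] [   4    3   44   45 1533] [155.6241 199.5536] [   7    6   50   44 1660] -> [ 0.6929 -0.381   0.0591] 0.0024
```

Run:
```python
import cv2,numpy as np
a=cv2.imread("pics/top0.png")[135:230,140:260]; b=cv2.imread("pics/scene0.png")[160:260,255:375]
a=cv2.resize(a,None,fx=6,fy=6,interpolation=cv2.INTER_CUBIC); b=cv2.resize(b,None,fx=6,fy=6,interpolation=cv2.INTER_CUBIC)
g=lambda x:np.clip(255*(x/255.)**.6,0,255).astype('u1')
cv2.imwrite("pics/za.png",g(a)); cv2.imwrite("pics/zb.png",g(b))
```

```text
(no output)
```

View pics/za.png

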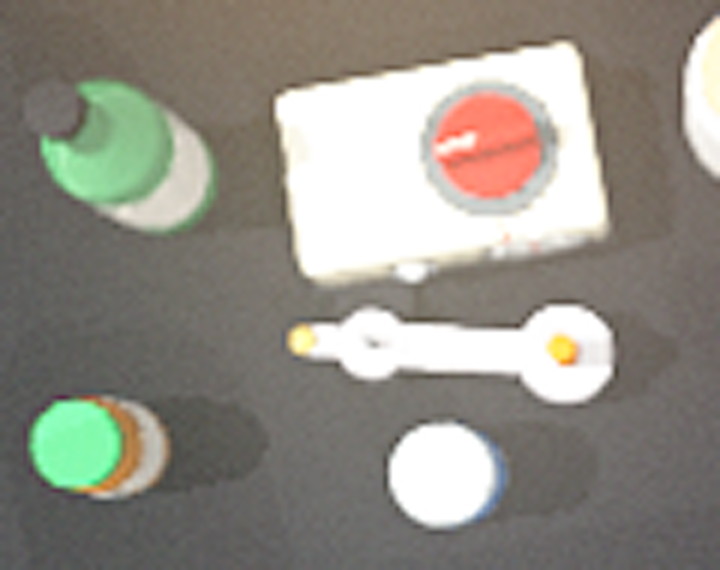

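View pics/zb.png

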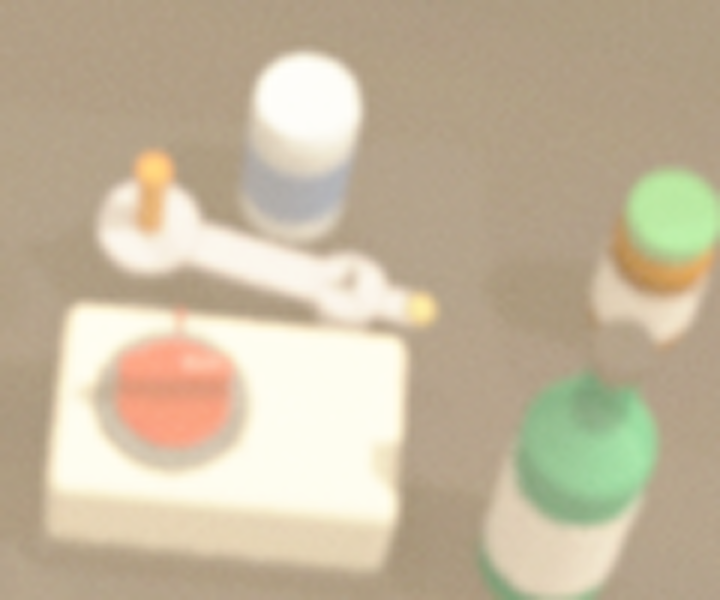

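Zooms: spigot top at (563,350)/(154,162), screw hub at (375,342)/(352,285), pin at (301,339)/(420,310), and back body corners at (277,95) and (575,42) in the top crop. The knob's dark bar edge runs (470,165)–(540,140) with the white end to the left, so the knob stands near 80°. Now I'll fit the scale pose.

```bash
cat > fit.py <<'E'
from h import *
from scipy.optimize import least_squares
np.set_printoptions(precision=4,suppress=True)
A=lambda u,v:((u+.5)/6-.5+140,(v+.5)/6-.5+135)
B=lambda u,v:((u+.5)/6-.5+255,(v+.5)/6-.5+160)
def pts(p):
    x,y,w,q,kx,ky=p; R=np.array([[np.cos(w),-np.sin(w),0],[np.sin(w),np.cos(w),0],[0,0,1]])
    W=lambda a,b,z:R@[a,b,z]+[x,y,0]
    arm=lambda r,z:W(-.097-r*np.sin(q),.060-r*np.cos(q),z)
    return [("top",A(277,95),W(.055,.09,.085)),("top",A(575,42),W(.055,-.09,.085)),("top",A(607,235),W(-.055,-.09,.085)),
     ("top",A(375,342),arm(0,.070)),("top",A(563,350),arm(.115,.116)),("top",A(567,354),arm(.115,.057)),("top",A(490,147),W(kx,ky,.095)),
     ("scene",B(70,305),W(-.055,-.09,.085)),("scene",B(405,340),W(-.055,.09,.085)),("scene",B(50,490),W(.055,-.09,.085)),("scene",B(395,520),W(.055,.09,.085)),
     ("scene",B(350,285),arm(0,.065)),("scene",B(154,162),arm(.115,.116)),("scene",B(148,228),arm(.115,.057)),("scene",B(171,402),W(kx,ky,.095))]
f=lambda p:np.concatenate([proj(n,X)[0]-uv for n,uv,X in pts(p)])
if __name__=="__main__":
    s=least_squares(f,[.65,.08,.1,.1,0,-.03],loss="soft_l1"); p=s.x; print(p,s.cost); print(f(p).reshape(-1,2))
    np.save("p.npy",p)
    x,y,w=p[:3]; R=np.array([[np.cos(w),-np.sin(w)],[np.sin(w),np.cos(w)]])
    hg=R@[-.097,.06]+[x,y]; k=R@p[4:]+[x,y]; print("hinge",hg,"knob",k,"yaw deg",np.degrees(w))
    for q in (p[3],2.4): print("spigot",q,hg+.115*(R@[-np.sin(q),-np.cos(q)]))
    a,b=atz("top",A(470,165),.115)[:2],atz("top",A(540,140),.115)[:2]; d=R.T@(a-b); print("knob angle",np.arctan2(d[1],-d[0]))
    for nm,c in dict(tin=(.4818,.0708),jar=(.4931,.2761),mill=(.5416,-.1282)).items(): print(nm,"dist to hinge",np.hypot(*(np.array(c)-hg)))
    t=cv2.imread("pics/top0.png")
    print("tin at .110",atz("top",(213.06,213.48),.110),"jar .115",atz("top",(152.04,208.59),.115), "mat",atz("top",(334.93,223.02),.006))
E
python3 fit.py
```

```text
[ 0.6647  0.0788  0.2033  0.2395  0.0017 -0.0303] 4.128529046599551
[[-0.4249 -0.1619]
 [ 0.4742 -0.3462]
 [ 0.6221 -1.916 ]
 [-0.5535  0.0382]
 [ 0.153  -0.2436]
 [ 0.3037  0.2713]
 [ 0.2121 -0.5877]
 [-0.1536 -0.5567]
 [ 0.3855 -0.7139]
 [-0.4991 -0.3069]
 [ 0.458   0.7056]
 [ 0.1853 -0.8273]
 [ 0.16    0.9812]
 [ 0.3246 -0.6484]
 [ 0.3242 -0.4816]]
hinge [0.5575 0.1179] knob [0.6725 0.0494] yaw deg 11.646129346984614
spigot 0.23947620162599786 [0.5534 0.003 ]
spigot 2.4 [0.4644 0.1853]
knob angle 1.4019442055032778
tin dist to hinge 0.08922065387884315
jar dist to hinge 0.17078228150479138
mill dist to hinge 0.24666079687799933
tin at .110 [0.4816 0.0708 0.11  ] jar .115 [0.4927 0.2778 0.115 ] mat [ 0.4573 -0.3699  0.006 ]
```

The tin, 89 mm from the hinge, blocks the swing. The jar (171 mm away, past the stop) and the mill are clear. Going over the tin now.

Request:
play_rows(
  steps=[
    {"claw": 1, "wz": 6.62},
    {"claw": 1, "wz": 6.62},
    {"claw": 1, "wz": 6.62},
    {"claw": 1, "tx": 1.48, "ty": -4.15},
    {"claw": 1, "tx": 1.48, "ty": -4.15},
    {"claw": 1, "tx": 1.48, "ty": -4.15},
    {"claw": 1, "tx": 1.48, "ty": -4.15},
    {"claw": 1, "tx": 1.48, "ty": -4.15},
    {"claw": 1, "tx": 1.48, "ty": -4.15},
    {"claw": 1, "tx": 1.48, "ty": -4.15},
    {"claw": 1, "tx": 1.48, "ty": -4.15},
    {"claw": 1, "tx": 1.48, "ty": -4.15},
    {"claw": 1, "tx": 1.48, "ty": -4.15},
    {"claw": 1, "tx": 1.48, "ty": -4.15},
    {"claw": 1, "tx": 1.48, "ty": -4.15},
    {"claw": 1, "tx": 1.48, "ty": -4.15},
    {"claw": 1, "tx": 1.48, "ty": -4.15},
    {"claw": 1, "tx": 1.48, "ty": -4.15},
    {"claw": 1, "tx": 1.48, "ty": -4.15},
    {"claw": 1, "tx": 1.48, "ty": -4.15},
  ],
)

```text
$.steps[0]: bad value
```

Request:
play_rows(
  steps=[
    {"claw": 1, "tx": 0, "ty": 0, "tz": 0, "wx": 0, "wy": 0, "wz": 6.62},
    {"claw": 1, "tx": 0, "ty": 0, "tz": 0, "wx": 0, "wy": 0, "wz": 6.62},
    {"claw": 1, "tx": 0, "ty": 0, "tz": 0, "wx": 0, "wy": 0, "wz": 6.62},
  ],
  force=25,
)

```text
clock: 1.7
tool_pos: [0.2294, -0.6348, 0.2186]
orientation: [-180.0, -0.0, -0.3]
wrist_force: [-0.1, -0.1, -0.5]
opening: 0.093
finger_force: 0.0
```

Request:
play_rows(
  steps=[
    {"claw": 1, "tx": 1.48, "ty": -4.15, "tz": 0, "wx": 0, "wy": 0, "wz": 0},
    {"claw": 1, "tx": 1.48, "ty": -4.15, "tz": 0, "wx": 0, "wy": 0, "wz": 0},
    {"claw": 1, "tx": 1.48, "ty": -4.15, "tz": 0, "wx": 0, "wy": 0, "wz": 0},
    {"claw": 1, "tx": 1.48, "ty": -4.15, "tz": 0, "wx": 0, "wy": 0, "wz": 0},
    {"claw": 1, "tx": 1.48, "ty": -4.15, "tz": 0, "wx": 0, "wy": 0, "wz": 0},
    {"claw": 1, "tx": 1.48, "ty": -4.15, "tz": 0, "wx": 0, "wy": 0, "wz": 0},
    {"claw": 1, "tx": 1.48, "ty": -4.15, "tz": 0, "wx": 0, "wy": 0, "wz": 0},
    {"claw": 1, "tx": 1.48, "ty": -4.15, "tz": 0, "wx": 0, "wy": 0, "wz": 0},
    {"claw": 1, "tx": 1.48, "ty": -4.15, "tz": 0, "wx": 0, "wy": 0, "wz": 0},
    {"claw": 1, "tx": 1.48, "ty": -4.15, "tz": 0, "wx": 0, "wy": 0, "wz": 0},
    {"claw": 1, "tx": 1.48, "ty": -4.15, "tz": 0, "wx": 0, "wy": 0, "wz": 0},
    {"claw": 1, "tx": 1.48, "ty": -4.15, "tz": 0, "wx": 0, "wy": 0, "wz": 0},
    {"claw": 1, "tx": 1.48, "ty": -4.15, "tz": 0, "wx": 0, "wy": 0, "wz": 0},
    {"claw": 1, "tx": 1.48, "ty": -4.15, "tz": 0, "wx": 0, "wy": 0, "wz": 0},
    {"claw": 1, "tx": 1.48, "ty": -4.15, "tz": 0, "wx": 0, "wy": 0, "wz": 0},
    {"claw": 1, "tx": 1.48, "ty": -4.15, "tz": 0, "wx": 0, "wy": 0, "wz": 0},
    {"claw": 1, "tx": 1.48, "ty": -4.15, "tz": 0, "wx": 0, "wy": 0, "wz": 0},
    {"claw": 1, "tx": 0, "ty": 0, "tz": 0, "wx": 0, "wy": 0, "wz": 0},
  ],
)

```text
clock: 3.5
tool_pos: [0.4815, 0.0746, 0.2183]
orientation: [-180.0, 0.0, 0.3]
wrist_force: [0.8, -0.7, -0.1]
opening: 0.0928
finger_force: 0.0
```

Request:
play_rows(
  steps=[
    {"claw": 1, "tx": 0, "ty": 0, "tz": 2.9, "wx": 0, "wy": 0, "wz": 0},
    {"claw": 1, "tx": 0, "ty": 0, "tz": 2.9, "wx": 0, "wy": 0, "wz": 0},
    {"claw": 1, "tx": 0, "ty": 0, "tz": 2.0, "wx": 0, "wy": 0, "wz": 0},
    {"claw": 1, "tx": 0, "ty": 0, "tz": 0, "wx": 0, "wy": 0, "wz": 0},
    {"claw": 1, "tx": 0, "ty": 0, "tz": 0, "wx": 0, "wy": 0, "wz": 0},
  ],
)

```text
clock: 4.0
tool_pos: [0.481, 0.0704, 0.1414]
orientation: [180.0, -0.0, -0.0]
wrist_force: [0.4, 0.4, -0.0]
opening: 0.0928
finger_force: 0.0
```

Request:
play_rows(
  steps=[
    {"claw": 1, "tx": 0, "ty": 0, "tz": 1.9, "wx": 0, "wy": 0, "wz": 0},
    {"claw": 1, "tx": 0, "ty": 0, "tz": 1.9, "wx": 0, "wy": 0, "wz": 0},
    {"claw": 1, "tx": 0, "ty": 0, "tz": 1.9, "wx": 0, "wy": 0, "wz": 0},
    {"claw": 1, "tx": 0, "ty": 0, "tz": 1.9, "wx": 0, "wy": 0, "wz": 0},
    {"claw": 1, "tx": 0, "ty": 0, "tz": 1.9, "wx": 0, "wy": 0, "wz": 0},
    {"claw": 1, "tx": 0, "ty": 0, "tz": 0, "wx": 0, "wy": 0, "wz": 0},
    {"claw": 0.4, "tx": 0, "ty": 0, "tz": 0, "wx": 0, "wy": 0, "wz": 0},
    {"claw": 0.4, "tx": 0, "ty": 0, "tz": 0, "wx": 0, "wy": 0, "wz": 0},
    {"claw": 0.4, "tx": 0, "ty": 0, "tz": 0, "wx": 0, "wy": 0, "wz": 0},
    {"claw": 0.4, "tx": 0, "ty": 0, "tz": 0, "wx": 0, "wy": 0, "wz": 0},
    {"claw": 0.4, "tx": 0, "ty": 0, "tz": 0, "wx": 0, "wy": 0, "wz": 0},
    {"claw": 0.4, "tx": 0, "ty": 0, "tz": 0, "wx": 0, "wy": 0, "wz": 0},
  ],
  force=25,
)

```text
clock: 5.2
tool_pos: [0.4811, 0.0707, 0.0461]
orientation: [180.0, -0.0, 0.0]
wrist_force: [-0.1, -1.5, 3.3]
opening: 0.0578
finger_force: 25.0
```

Request:
play_rows(
  steps=[
    {"claw": 0.4, "tx": 0, "ty": 0, "tz": -2, "wx": 0, "wy": 0, "wz": 0},
    {"claw": 0.4, "tx": 0, "ty": 0, "tz": -4, "wx": 0, "wy": 0, "wz": 0},
    {"claw": 0.4, "tx": 0, "ty": 0, "tz": -4, "wx": 0, "wy": 0, "wz": 0},
    {"claw": 0.4, "tx": 0, "ty": 0, "tz": -4, "wx": 0, "wy": 0, "wz": 0},
    {"claw": 0.4, "tx": 0, "ty": 0, "tz": -2, "wx": 0, "wy": 0, "wz": 0},
    {"claw": 0.4, "tx": -0.17, "ty": 2, "tz": 0, "wx": 0, "wy": 0, "wz": 0},
    {"claw": 0.4, "tx": -0.17, "ty": 3.6, "tz": 0, "wx": 0, "wy": 0, "wz": 0},
    {"claw": 0.4, "tx": -0.17, "ty": 3.6, "tz": 0, "wx": 0, "wy": 0, "wz": 0},
    {"claw": 0.4, "tx": -0.17, "ty": 3.6, "tz": 0, "wx": 0, "wy": 0, "wz": 0},
    {"claw": 0.4, "tx": -0.17, "ty": 3.6, "tz": 0, "wx": 0, "wy": 0, "wz": 0},
    {"claw": 0.4, "tx": -0.17, "ty": 3.6, "tz": 0, "wx": 0, "wy": 0, "wz": 0},
    {"claw": 0.4, "tx": -0.17, "ty": 3.6, "tz": 0, "wx": 0, "wy": 0, "wz": 0},
    {"claw": 0.4, "tx": -0.17, "ty": 3.6, "tz": 0, "wx": 0, "wy": 0, "wz": 0},
    {"claw": 0.4, "tx": -0.17, "ty": 3.6, "tz": 0, "wx": 0, "wy": 0, "wz": 0},
    {"claw": 0.4, "tx": -0.17, "ty": 3.6, "tz": 0, "wx": 0, "wy": 0, "wz": 0},
    {"claw": 0.4, "tx": -0.17, "ty": 3.6, "tz": 0, "wx": 0, "wy": 0, "wz": 0},
    {"claw": 0.4, "tx": -0.17, "ty": 3.6, "tz": 0, "wx": 0, "wy": 0, "wz": 0},
    {"claw": 0.4, "tx": -0.17, "ty": 2.45, "tz": 0, "wx": 0, "wy": 0, "wz": 0},
    {"claw": 0.4, "tx": 0, "ty": 0, "tz": 0, "wx": 0, "wy": 0, "wz": 0},
    {"claw": 0.4, "tx": 0, "ty": 0, "tz": 0, "wx": 0, "wy": 0, "wz": 0},
  ],
)

```text
clock: 7.2
tool_pos: [0.4586, -0.3698, 0.205]
orientation: [-179.9, 0.1, -0.0]
wrist_force: [-0.2, -0.1, -3.0]
opening: 0.0575
finger_force: 25.0
```

Request:
play_rows(
  steps=[
    {"claw": 0.4, "tx": 0, "ty": 0, "tz": 3, "wx": 0, "wy": 0, "wz": 0},
    {"claw": 0.4, "tx": 0, "ty": 0, "tz": 3.5, "wx": 0, "wy": 0, "wz": 0},
    {"claw": 0.4, "tx": 0, "ty": 0, "tz": 3.5, "wx": 0, "wy": 0, "wz": 0},
    {"claw": 0.4, "tx": 0, "ty": 0, "tz": 2.5, "wx": 0, "wy": 0, "wz": 0},
    {"claw": 0.4, "tx": 0, "ty": 0, "tz": 1.3, "wx": 0, "wy": 0, "wz": 0},
    {"claw": 0.4, "tx": 0, "ty": 0, "tz": 0.6, "wx": 0, "wy": 0, "wz": 0},
    {"claw": 0.4, "tx": 0, "ty": 0, "tz": 0.3, "wx": 0, "wy": 0, "wz": 0},
    {"claw": 0.4, "tx": 0, "ty": 0, "tz": 0.3, "wx": 0, "wy": 0, "wz": 0},
    {"claw": 0.4, "tx": 0, "ty": 0, "tz": 0, "wx": 0, "wy": 0, "wz": 0},
    {"claw": 0.4, "tx": 0, "ty": 0, "tz": 0, "wx": 0, "wy": 0, "wz": 0},
  ],
)

```text
clock: 8.2
tool_pos: [0.4591, -0.37, 0.0564]
orientation: [180.0, -0.0, 0.0]
wrist_force: [0.9, 0.4, -2.5]
opening: 0.0579
finger_force: 25.0
```

Request:
play_rows(
  steps=[
    {"claw": 0.4, "tx": 0, "ty": 0, "tz": 0.2, "wx": 0, "wy": 0, "wz": 0},
    {"claw": 0.4, "tx": 0, "ty": 0, "tz": 0.2, "wx": 0, "wy": 0, "wz": 0},
    {"claw": 0.4, "tx": 0, "ty": 0, "tz": 0, "wx": 0, "wy": 0, "wz": 0},
  ],
)

```text
clock: 8.5
tool_pos: [0.4591, -0.37, 0.052]
orientation: [180.0, -0.0, 0.0]
wrist_force: [0.2, -0.7, 1.0]
opening: 0.0578
finger_force: 25.0
```

Request:
play_rows(
  steps=[
    {"claw": 0.9, "tx": 0, "ty": 0, "tz": 0, "wx": 0, "wy": 0, "wz": 0},
    {"claw": 0.9, "tx": 0, "ty": 0, "tz": 0, "wx": 0, "wy": 0, "wz": 0},
    {"claw": 0.9, "tx": 0, "ty": 0, "tz": 0, "wx": 0, "wy": 0, "wz": 0},
    {"claw": 0.9, "tx": 0, "ty": 0, "tz": 0, "wx": 0, "wy": 0, "wz": 0},
    {"claw": 0.9, "tx": 0, "ty": 0, "tz": -2, "wx": 0, "wy": 0, "wz": 0},
    {"claw": 0.9, "tx": 0, "ty": 0, "tz": -4, "wx": 0, "wy": 0, "wz": 0},
    {"claw": 0.9, "tx": 0, "ty": 0, "tz": -4, "wx": 0, "wy": 0, "wz": 0},
    {"claw": 0.9, "tx": 0, "ty": 0, "tz": -4, "wx": 0, "wy": 0, "wz": 0},
    {"claw": 0.5, "tx": 0, "ty": 0, "tz": -1, "wx": 0, "wy": 0, "wz": 0},
    {"claw": 0.5, "tx": 1.05, "ty": -4.1, "tz": 0, "wx": 0, "wy": 0, "wz": 0},
    {"claw": 0.5, "tx": 1.05, "ty": -4.1, "tz": 0, "wx": 0, "wy": 0, "wz": 0},
    {"claw": 0.5, "tx": 1.05, "ty": -4.1, "tz": 0, "wx": 0, "wy": 0, "wz": 0},
    {"claw": 0.5, "tx": 1.05, "ty": -4.1, "tz": 0, "wx": 0, "wy": 0, "wz": 0},
    {"claw": 0.5, "tx": 1.05, "ty": -4.1, "tz": 0, "wx": 0, "wy": 0, "wz": 0},
    {"claw": 0.5, "tx": 1.05, "ty": -4.1, "tz": 0, "wx": 0, "wy": 0, "wz": 0},
    {"claw": 0.5, "tx": 1.05, "ty": -4.1, "tz": 0, "wx": 0, "wy": 0, "wz": 0},
    {"claw": 0.5, "tx": 1.05, "ty": -4.1, "tz": 0, "wx": 0, "wy": 0, "wz": 0},
    {"claw": 0.5, "tx": 1.05, "ty": -4.1, "tz": 0, "wx": 0, "wy": 0, "wz": 0},
    {"claw": 0.5, "tx": 0, "ty": 0, "tz": 0, "wx": 0, "wy": 0, "wz": 0},
  ],
)

```text
clock: 10.4
tool_pos: [0.5537, 0.0031, 0.2009]
orientation: [-179.9, 0.0, 0.2]
wrist_force: [0.7, -0.5, 0.1]
opening: 0.0466
finger_force: 0.0
```

Request:
play_rows(
  steps=[
    {"claw": 0.5, "tx": 0, "ty": 0, "tz": 0, "wx": 0, "wy": 0, "wz": -8},
    {"claw": 0.5, "tx": 0, "ty": 0, "tz": 0, "wx": 0, "wy": 0, "wz": -8},
    {"claw": 0.5, "tx": 0, "ty": 0, "tz": 0, "wx": 0, "wy": 0, "wz": -8},
    {"claw": 0.5, "tx": 0, "ty": 0, "tz": 0, "wx": 0, "wy": 0, "wz": -8},
    {"claw": 0.5, "tx": 0, "ty": 0, "tz": 0, "wx": 0, "wy": 0, "wz": -8},
    {"claw": 0.5, "tx": 0, "ty": 0, "tz": 0, "wx": 0, "wy": 0, "wz": -8},
    {"claw": 0.5, "tx": 0, "ty": 0, "tz": 0, "wx": 0, "wy": 0, "wz": -8},
    {"claw": 0.5, "tx": 0, "ty": 0, "tz": 0, "wx": 0, "wy": 0, "wz": -8},
    {"claw": 0.5, "tx": 0, "ty": 0, "tz": 0, "wx": 0, "wy": 0, "wz": -8},
    {"claw": 0.5, "tx": 0, "ty": 0, "tz": 0, "wx": 0, "wy": 0, "wz": -8},
    {"claw": 0.5, "tx": 0, "ty": 0, "tz": 0, "wx": 0, "wy": 0, "wz": -8},
    {"claw": 0.5, "tx": 0, "ty": 0, "tz": 0, "wx": 0, "wy": 0, "wz": 0},
    {"claw": 0.5, "tx": 0, "ty": 0, "tz": 0, "wx": 0, "wy": 0, "wz": 0},
  ],
)

```text
clock: 11.7
tool_pos: [0.5532, -0.0011, 0.2014]
orientation: [-180.0, 0.0, 87.7]
wrist_force: [-0.4, 0.2, 0.3]
opening: 0.0466
finger_force: 0.0
```

Request:
play_rows(
  steps=[
    {"claw": 0.5, "tx": 0.4, "ty": 0, "tz": 2, "wx": 0, "wy": 0, "wz": 0},
    {"claw": 0.5, "tx": 0, "ty": 0, "tz": 3, "wx": 0, "wy": 0, "wz": 0},
    {"claw": 0.5, "tx": 0, "ty": 0, "tz": 2.6, "wx": 0, "wy": 0, "wz": 0},
    {"claw": 0.5, "tx": 0, "ty": 0, "tz": 2, "wx": 0, "wy": 0, "wz": 0},
    {"claw": 0.5, "tx": 0, "ty": 0, "tz": 2, "wx": 0, "wy": 0, "wz": 0},
    {"claw": 0.5, "tx": 0, "ty": 0, "tz": 1, "wx": 0, "wy": 0, "wz": 0},
    {"claw": 0.5, "tx": 0, "ty": 0, "tz": 0, "wx": 0, "wy": 0, "wz": 0},
    {"claw": 0.1, "tx": 0, "ty": 0, "tz": 0, "wx": 0, "wy": 0, "wz": 0},
    {"claw": 0.1, "tx": 0, "ty": 0, "tz": 0, "wx": 0, "wy": 0, "wz": 0},
    {"claw": 0.1, "tx": 0, "ty": 0, "tz": 0, "wx": 0, "wy": 0, "wz": 0},
    {"claw": 0.1, "tx": 0, "ty": 0, "tz": 0, "wx": 0, "wy": 0, "wz": 0},
    {"claw": 0.1, "tx": 0, "ty": 0, "tz": 0, "wx": 0, "wy": 0, "wz": 0},
  ],
  force=12,
)

```text
clock: 12.9
tool_pos: [0.5537, 0.0032, 0.0762]
orientation: [180.0, 0.0, 88.0]
wrist_force: [-1.2, -0.3, 3.5]
opening: 0.018
finger_force: 12.0
```

Request:
play_rows(
  steps=[
    {"claw": 0.1, "tx": 0.06, "ty": -1.2, "tz": 0, "wx": 0, "wy": 0, "wz": 6},
    {"claw": 0.1, "tx": 0.06, "ty": -1.2, "tz": 0, "wx": 0, "wy": 0, "wz": 6},
    {"claw": 0.1, "tx": 0.06, "ty": -1.2, "tz": 0, "wx": 0, "wy": 0, "wz": 6},
    {"claw": 0.1, "tx": 0.06, "ty": -1.2, "tz": 0, "wx": 0, "wy": 0, "wz": 6},
    {"claw": 0.1, "tx": 0.06, "ty": -1.2, "tz": 0, "wx": 0, "wy": 0, "wz": 6},
    {"claw": 0.1, "tx": 0.06, "ty": -1.2, "tz": 0, "wx": 0, "wy": 0, "wz": 6},
    {"claw": 0.1, "tx": 0.06, "ty": -1.2, "tz": 0, "wx": 0, "wy": 0, "wz": 6},
    {"claw": 0.1, "tx": 0.06, "ty": -1.2, "tz": 0, "wx": 0, "wy": 0, "wz": 6},
    {"claw": 0.1, "tx": 0.06, "ty": -1.2, "tz": 0, "wx": 0, "wy": 0, "wz": 6},
    {"claw": 0.1, "tx": 0.06, "ty": -1.2, "tz": 0, "wx": 0, "wy": 0, "wz": 6},
  ],
)

```text
clock: 13.9
tool_pos: [0.4551, 0.0635, 0.0761]
orientation: [180.0, 0.1, 27.7]
wrist_force: [-6.0, -4.3, 6.4]
opening: 0.0177
finger_force: 12.0
```

```bash
cat > chk.py <<'E'
from h import *
p=np.load("p.npy"); s=env.read_state(); h=np.array([.5575,.1179]); d=s["tool_pos"][:2]-h
a=np.degrees(np.arctan2(d[1],d[0])); q=(-78.354-a)%360
print("r",np.hypot(*d),"q",np.radians(q),"pos",s["tool_pos"],"yaw",s["orientation"][2],"F",s["wrist_force"],"grip",s["finger_force"],s["opening"],"yaw-radial",(s["orientation"][2]-(a+180)+180)%360-180, "q6",s["q"][5])
E
python3 chk.py
```

```text
r 0.11597192285980801 q 1.285355517704928 pos [0.4551034  0.06345349 0.07610253] yaw 27.734297899138888 F [-5.9556744  -4.28706243  6.38096617] grip 11.998766362667084 0.0177119103764217 yaw-radial -0.2662557625157831 q6 67.08693295491932
```

Request:
play_rows(
  steps=[
    {"claw": 0.1, "tx": -0.1, "ty": -1.2, "tz": 0, "wx": 0, "wy": 0, "wz": 6},
    {"claw": 0.1, "tx": 0.0, "ty": -1.2, "tz": 0, "wx": 0, "wy": 0, "wz": 6},
    {"claw": 0.1, "tx": 0.06, "ty": -1.2, "tz": 0, "wx": 0, "wy": 0, "wz": 6},
    {"claw": 0.1, "tx": 0.06, "ty": -1.2, "tz": 0, "wx": 0, "wy": 0, "wz": 6},
    {"claw": 0.1, "tx": 0.06, "ty": -1.2, "tz": 0, "wx": 0, "wy": 0, "wz": 6},
    {"claw": 0.1, "tx": 0.06, "ty": -1.2, "tz": 0, "wx": 0, "wy": 0, "wz": 6},
    {"claw": 0.1, "tx": 0.06, "ty": -1.2, "tz": 0, "wx": 0, "wy": 0, "wz": 6},
    {"claw": 0.1, "tx": 0.06, "ty": -1.2, "tz": 0, "wx": 0, "wy": 0, "wz": 6},
    {"claw": 0.1, "tx": 0.06, "ty": -1.2, "tz": 0, "wx": 0, "wy": 0, "wz": 6},
    {"claw": 0.1, "tx": 0.06, "ty": -1.2, "tz": 0, "wx": 0, "wy": 0, "wz": 6},
  ],
)

```text
clock: 14.9
tool_pos: [0.4576, 0.1782, 0.0761]
orientation: [-180.0, 0.0, -32.2]
wrist_force: [-1.3, 0.0, 3.8]
opening: 0.0178
finger_force: 12.0
```

```bash
python3 chk.py
```

```text
r 0.11667743907552217 q 2.3176360622988517 pos [0.45764007 0.17824582 0.07613407] yaw -32.23284330655214 F [-1.28829764  0.03080896  3.77621883] grip 11.997323334217072 0.017767271852443537 yaw-radial -1.0880784895088027 q6 140.51509085171296
```

Request:
play_rows(
  steps=[
    {"claw": 0.1, "tx": 0.02, "ty": -0.3, "tz": 0, "wx": 0, "wy": 0, "wz": 1.5},
    {"claw": 0.1, "tx": 0.02, "ty": -0.3, "tz": 0, "wx": 0, "wy": 0, "wz": 1.5},
    {"claw": 0.1, "tx": 0.02, "ty": -0.3, "tz": 0, "wx": 0, "wy": 0, "wz": 1.5},
    {"claw": 0.1, "tx": 0, "ty": 0, "tz": 0, "wx": 0, "wy": 0, "wz": 0},
    {"claw": 0.1, "tx": 0, "ty": 0, "tz": 0, "wx": 0, "wy": 0, "wz": 0},
  ],
)

```text
clock: 15.4
tool_pos: [0.4629, 0.1857, 0.0761]
orientation: [-179.9, 0.1, -36.4]
wrist_force: [-4.3, 8.0, 2.6]
opening: 0.0176
finger_force: 12.0
```

```bash
python3 chk.py
python3 - <<'E'
from h import *
A=lambda u,v:((u+.5)/6-.5+140,(v+.5)/6-.5+135)
print("bottle cap",atz("top",A(52,108),.25))
E
```

```text
r 0.11639339081379987 q 2.3962281951333977 pos [0.46291696 0.18573414 0.0761308 ] yaw -36.41560733223698 F [-4.29802014  8.04615371  2.59175167] grip 12.000443637371063 0.017621248578808778 yaw-radial -0.7678450008426125 q6 145.24719574886132
bottle cap [0.65975444 0.25929977 0.25      ]
```

Request:
play_rows(
  steps=[
    {"claw": 0.5, "tx": 0, "ty": 0, "tz": 0, "wx": 0, "wy": 0, "wz": 0},
    {"claw": 0.5, "tx": 0, "ty": 0, "tz": 0, "wx": 0, "wy": 0, "wz": 0},
    {"claw": 0.5, "tx": 0, "ty": 0, "tz": 0, "wx": 0, "wy": 0, "wz": 0},
    {"claw": 0.5, "tx": 0, "ty": 0, "tz": -3, "wx": 0, "wy": 0, "wz": 0},
    {"claw": 0.5, "tx": 0, "ty": 0, "tz": -4, "wx": 0, "wy": 0, "wz": 0},
    {"claw": 0.5, "tx": 0, "ty": 0, "tz": -4, "wx": 0, "wy": 0, "wz": 0},
    {"claw": 0.5, "tx": 0, "ty": 0, "tz": -2, "wx": 0, "wy": 0, "wz": 0},
    {"claw": 0.6, "tx": 0, "ty": 0, "tz": 0, "wx": 0, "wy": 0, "wz": 8.1},
    {"claw": 0.6, "tx": 0, "ty": 0, "tz": 0, "wx": 0, "wy": 0, "wz": 8.1},
    {"claw": 0.6, "tx": 0, "ty": 0, "tz": 0, "wx": 0, "wy": 0, "wz": 8.1},
    {"claw": 0.6, "tx": 0, "ty": 0, "tz": 0, "wx": 0, "wy": 0, "wz": 8.1},
    {"claw": 0.6, "tx": 3.39, "ty": -2.43, "tz": 0, "wx": 0, "wy": 0, "wz": 0},
    {"claw": 0.6, "tx": 3.39, "ty": -2.43, "tz": 0, "wx": 0, "wy": 0, "wz": 0},
    {"claw": 0.6, "tx": 3.39, "ty": -2.43, "tz": 0, "wx": 0, "wy": 0, "wz": 0},
    {"claw": 0.6, "tx": 3.39, "ty": -2.43, "tz": 0, "wx": 0, "wy": 0, "wz": 0},
    {"claw": 0.6, "tx": 3.39, "ty": -2.43, "tz": 0, "wx": 0, "wy": 0, "wz": 0},
    {"claw": 0.6, "tx": 3.39, "ty": -2.43, "tz": 0, "wx": 0, "wy": 0, "wz": 0},
    {"claw": 0.6, "tx": 0, "ty": 0, "tz": 0, "wx": 0, "wy": 0, "wz": 0},
    {"claw": 0.6, "tx": 0, "ty": 0, "tz": 0, "wx": 0, "wy": 0, "wz": 0},
  ],
)

```text
clock: 17.3
tool_pos: [0.6874, 0.0238, 0.1993]
orientation: [-179.8, 1.5, -66.2]
wrist_force: [-0.7, 0.3, 0.2]
opening: 0.056
finger_force: 0.0
```

```bash
python3 chk.py
python3 - <<'E'
from h import *
im=env.snapshot("top")[:,:,::-1]; cv2.imwrite("pics/top1.png",im)
im2=env.snapshot("scene")[:,:,::-1]; cv2.imwrite("pics/scene1.png",im2)
a=cv2.resize(im[130:270,135:385],(750,420),interpolation=cv2.INTER_CUBIC)
cv2.imwrite("pics/m1.png",a)
b=cv2.resize(im2[100:290,170:400],(726,600),interpolation=cv2.INTER_CUBIC); cv2.imwrite("pics/m2.png",b)
E
```

```text
r 0.16036053778785098 q 5.542434574350828 pos [0.68737884 0.02384156 0.19925389] yaw -66.19110686016137 F [-0.71173441  0.28952906  0.21101102] grip 0.0 0.055975111628893674 yaw-radial 149.72100247752792 q6 155.38353965861822
```

View pics/m1.png

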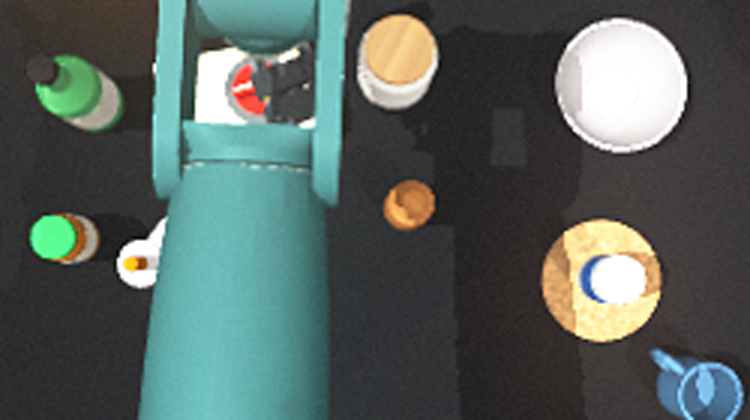

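The tin stands on the mat (upright, near the centre). The spigot pad sits at the lower left (138,262) next to the jar, still clear of it. The tool ended slightly off pose, so I'll check it and the arm angle.

```bash
python3 chk.py
python3 - <<'E'
from h import *
np.set_printoptions(precision=4,suppress=True)
t=cv2.imread("pics/top1.png"); s=cv2.imread("pics/scene1.png")
u,_=blob(t,[176,212,186,222],(8,120,120),(22,255,255)); p=atz("top",u,.112)[:2]; d=p-np.array([.5575,.1179])
print("spigot",u,p,"r",np.hypot(*d),"q",np.radians((-78.354-np.degrees(np.arctan2(d[1],d[0])))%360))
print("expected px at 2.40",proj("top",[.4644,.1853,.112]))
u,_=blob(t,[328,210,356,236],(0,0,200),(179,60,255)); print("tin",u,atz("top",u,.116))
st=env.read_state(); print(st["q"],st["orientation"],st["joint_vel"])
# correction to the knob in tool axes
from scipy.spatial.transform import Rotation as R
r=R.from_euler("xyz",st["orientation"],degrees=True); tgt=R.from_euler("xyz",[180,0,-68.7],degrees=True)
print("shift cm",100*r.inv().apply(np.array([.6725,.0494,.2])-st["tool_pos"]),"rotvec",(r.inv()*tgt).as_rotvec(degrees=True))
E
```

```text
r 0.15927312612975594 q 5.540381665642993 pos [0.68668964 0.02474439 0.20034632] yaw -66.12503462436719 F [0.01249329 0.09360274 0.3413347 ] grip 0.0 0.055823154562361726 yaw-radial 149.66945170863755 q6 155.39296061080643
spigot [180.9444 217.3333] [0.4658 0.1789] r 0.11010781399497843 q 2.3607688888637757
expected px at 2.40 [[179.0357 217.7001]]
tin [340.5273 222.7461] [ 0.4597 -0.3628  0.116 ]
[ -0.7212   8.6445  82.1028   1.4945  89.6236 155.393 ] [-179.7151    1.5132  -66.125 ] [ 0.4383 -0.8576  0.2768  0.0019 -0.0689  0.0781]
shift cm [-2.827   0.3002  0.1078] rotvec [-0.2508  1.5193  2.571 ]
```

View pics/m2.png

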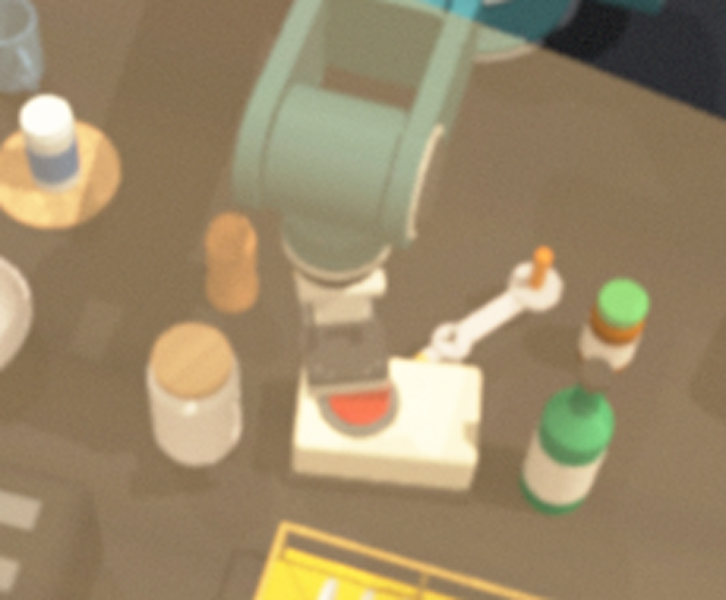

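Request:
play_rows(
  steps=[
    {"claw": 0.6, "tx": -1.4, "ty": 0.15, "tz": 0.05, "wx": -0.12, "wy": 0.76, "wz": 1.3},
    {"claw": 0.6, "tx": -1.4, "ty": 0.15, "tz": 0.05, "wx": -0.12, "wy": 0.76, "wz": 1.3},
    {"claw": 0.6, "tx": 0, "ty": 0, "tz": 0, "wx": 0, "wy": 0, "wz": 0},
    {"claw": 0.6, "tx": 0, "ty": 0, "tz": 0, "wx": 0, "wy": 0, "wz": 0},
  ],
)

```text
clock: 17.8
tool_pos: [0.673, 0.0496, 0.2006]
orientation: [-179.9, -0.0, -68.6]
wrist_force: [0.1, 1.0, 0.3]
opening: 0.0559
finger_force: 0.0
```

Request:
play_rows(
  steps=[
    {"claw": 0.6, "tx": 0, "ty": 0, "tz": 2.5, "wx": 0, "wy": 0, "wz": 0},
    {"claw": 0.6, "tx": 0, "ty": 0, "tz": 2.5, "wx": 0, "wy": 0, "wz": 0},
    {"claw": 0.6, "tx": 0, "ty": 0, "tz": 1.5, "wx": 0, "wy": 0, "wz": 0},
    {"claw": 0.6, "tx": 0, "ty": 0, "tz": 1.5, "wx": 0, "wy": 0, "wz": 0},
    {"claw": 0.6, "tx": 0, "ty": 0, "tz": 1.5, "wx": 0, "wy": 0, "wz": 0},
    {"claw": 0.6, "tx": 0, "ty": 0, "tz": 0, "wx": 0, "wy": 0, "wz": 0},
    {"claw": 0.05, "tx": 0, "ty": 0, "tz": 0, "wx": 0, "wy": 0, "wz": 0},
    {"claw": 0.05, "tx": 0, "ty": 0, "tz": 0, "wx": 0, "wy": 0, "wz": 0},
    {"claw": 0.05, "tx": 0, "ty": 0, "tz": 0, "wx": 0, "wy": 0, "wz": 0},
    {"claw": 0.05, "tx": 0, "ty": 0, "tz": 0, "wx": 0, "wy": 0, "wz": 0},
    {"claw": 0.05, "tx": 0, "ty": 0, "tz": 0, "wx": 0, "wy": 0, "wz": 0},
    {"claw": 0.05, "tx": 0, "ty": 0, "tz": 0, "wx": 0, "wy": 0, "wz": 0},
  ],
  force=15,
)

```text
clock: 19.0
tool_pos: [0.6713, 0.0477, 0.1051]
orientation: [179.7, -0.0, -68.8]
wrist_force: [-28.0, -11.3, 14.6]
opening: 0.016
finger_force: 15.1
```

```bash
python3 -c "
from rig import env;s=env.read_state();print(s['wrist_torque'],s['wrist_force'],s['opening'],s['q'][5])"
```

```text
[-1.90920193  5.04330773  0.08326497] [-27.98821519 -11.34703514  14.59912084] 0.01604250836870452 160.7395282261539
```

Request:
play_rows(
  steps=[
    {"claw": 0.05, "tx": 0, "ty": 0.2, "tz": 0, "wx": 0, "wy": 0, "wz": 0},
    {"claw": 0.05, "tx": 0, "ty": 0.1, "tz": 0, "wx": 0, "wy": 0, "wz": 0},
    {"claw": 0.05, "tx": 0, "ty": 0, "tz": 0, "wx": 0, "wy": 0, "wz": 0},
  ],
)

```text
clock: 19.3
tool_pos: [0.67, 0.0473, 0.1052]
orientation: [179.9, -0.0, -68.8]
wrist_force: [-8.2, -4.7, 4.9]
opening: 0.0139
finger_force: 15.0
```

```bash
python3 -c "
from rig import env;s=env.read_state();print(s['wrist_torque'],s['wrist_force'],s['opening'],s['q'][5])"
```

```text
[-0.75476688  1.38304928  0.02680292] [-8.20102314 -4.71642177  4.91659317] 0.013931179674720797 160.65453950461094
```

Request:
play_rows(
  steps=[
    {"claw": 0.05, "tx": 0, "ty": 0.05, "tz": 0, "wx": 0, "wy": 0, "wz": -5},
    {"claw": 0.05, "tx": 0, "ty": 0, "tz": 0, "wx": 0, "wy": 0, "wz": -5},
    {"claw": 0.05, "tx": 0, "ty": 0, "tz": 0, "wx": 0, "wy": 0, "wz": -5},
    {"claw": 0.05, "tx": 0, "ty": 0, "tz": 0, "wx": 0, "wy": 0, "wz": -5},
    {"claw": 0.05, "tx": 0, "ty": 0, "tz": 0, "wx": 0, "wy": 0, "wz": -5},
    {"claw": 0.05, "tx": 0, "ty": 0, "tz": 0, "wx": 0, "wy": 0, "wz": -5},
    {"claw": 0.05, "tx": 0, "ty": 0, "tz": 0, "wx": 0, "wy": 0, "wz": 0},
  ],
)

```text
clock: 20.0
tool_pos: [0.6708, 0.0479, 0.1052]
orientation: [-179.9, -0.1, -38.6]
wrist_force: [5.1, 2.1, 0.2]
opening: 0.0144
finger_force: 15.0
```

```bash
cat > k.py <<'E'
from h import *
from scipy.spatial.transform import Rotation as R
s=env.read_state(); r=R.from_euler("xyz",s["orientation"],degrees=True)
print("F tool",r.inv().apply(s["wrist_force"]).round(1),"Tz",s["wrist_torque"][2],"pos",s["tool_pos"],"yaw",s["orientation"],"open",s["opening"])
E
python3 k.py
```

```text
F tool [ 2.7 -4.8 -0.2] Tz 0.036332580321561336 pos [0.6708193  0.04785796 0.10521927] yaw [-1.79913474e+02 -8.10549998e-02 -3.85899732e+01] open 0.014379815001603916
```

Low side forces. I'll turn on to the stop.

Request:
play_rows(
  steps=[
    {"claw": 0.05, "tx": 0, "ty": -0.05, "tz": 0, "wx": 0, "wy": 0, "wz": -6},
    {"claw": 0.05, "tx": 0, "ty": 0, "tz": 0, "wx": 0, "wy": 0, "wz": -6},
    {"claw": 0.05, "tx": 0, "ty": 0, "tz": 0, "wx": 0, "wy": 0, "wz": -6},
    {"claw": 0.05, "tx": 0, "ty": 0, "tz": 0, "wx": 0, "wy": 0, "wz": -6},
    {"claw": 0.05, "tx": 0, "ty": 0, "tz": 0, "wx": 0, "wy": 0, "wz": -6},
    {"claw": 0.05, "tx": 0, "ty": 0, "tz": 0, "wx": 0, "wy": 0, "wz": -6},
    {"claw": 0.05, "tx": 0, "ty": 0, "tz": 0, "wx": 0, "wy": 0, "wz": -6},
    {"claw": 0.05, "tx": 0, "ty": 0, "tz": 0, "wx": 0, "wy": 0, "wz": -4},
    {"claw": 0.05, "tx": 0, "ty": 0, "tz": 0, "wx": 0, "wy": 0, "wz": 0},
  ],
)

```text
clock: 20.9
tool_pos: [0.6713, 0.0495, 0.1052]
orientation: [-179.9, -0.2, 7.4]
wrist_force: [6.8, 9.1, -1.1]
opening: 0.0136
finger_force: 15.0
```

```bash
python3 k.py
```

```text
F tool [ 7.9 -8.1  1.1] Tz 0.04000139021941784 pos [0.67126409 0.04948321 0.10523242] yaw [-1.79887027e+02 -1.55695336e-01  7.36263104e+00] open 0.013562306221182983
```

Request:
play_rows(
  steps=[
    {"claw": 0.05, "tx": -0.05, "ty": -0.1, "tz": 0, "wx": 0, "wy": 0, "wz": -2},
    {"claw": 0.05, "tx": 0, "ty": 0, "tz": 0, "wx": 0, "wy": 0, "wz": -2},
    {"claw": 0.05, "tx": 0, "ty": 0, "tz": 0, "wx": 0, "wy": 0, "wz": -2},
    {"claw": 0.05, "tx": 0, "ty": 0, "tz": 0, "wx": 0, "wy": 0, "wz": -1},
    {"claw": 0.05, "tx": 0, "ty": 0, "tz": 0, "wx": 0, "wy": 0, "wz": 0},
  ],
)

```text
clock: 21.4
tool_pos: [0.6709, 0.0496, 0.1053]
orientation: [-180.0, -0.2, 14.2]
wrist_force: [9.8, 4.7, -1.4]
opening: 0.0143
finger_force: 15.3
```

```bash
python3 k.py
```

```text
F tool [10.6 -2.1  1.5] Tz -0.2924356243942825 pos [0.67089157 0.04959825 0.10528961] yaw [-179.98299598   -0.18607617   14.20740928] open 0.014304275975520576
```

Request:
play_rows(
  steps=[
    {"claw": 0.05, "tx": 0, "ty": 0, "tz": 0, "wx": 0, "wy": 0, "wz": -2},
    {"claw": 0.05, "tx": 0, "ty": 0, "tz": 0, "wx": 0, "wy": 0, "wz": -1},
    {"claw": 0.05, "tx": 0, "ty": 0, "tz": 0, "wx": 0, "wy": 0, "wz": 0},
  ],
)

```text
clock: 21.7
tool_pos: [0.6706, 0.0495, 0.1052]
orientation: [-180.0, -0.1, 17.2]
wrist_force: [7.5, 3.8, -1.5]
opening: 0.0148
finger_force: 15.9
```

```bash
python3 k.py
```

```text
F tool [ 8.3 -1.4  1.5] Tz -0.3318654949438844 pos [0.67062145 0.04954086 0.10523675] yaw [-1.79987011e+02 -1.43402631e-01  1.72009455e+01] open 0.014750990005155661
```

Request:
play_rows(
  steps=[
    {"claw": 0.6, "tx": 0, "ty": 0, "tz": 0, "wx": 0, "wy": 0, "wz": 0},
    {"claw": 0.6, "tx": 0, "ty": 0, "tz": 0, "wx": 0, "wy": 0, "wz": 0},
    {"claw": 0.6, "tx": 0, "ty": 0, "tz": 0, "wx": 0, "wy": 0, "wz": 0},
    {"claw": 0.6, "tx": 0, "ty": 0, "tz": -3, "wx": 0, "wy": 0, "wz": 0},
    {"claw": 0.6, "tx": 0, "ty": 0, "tz": -4, "wx": 0, "wy": 0, "wz": 0},
    {"claw": 0.6, "tx": 0, "ty": 0, "tz": -4, "wx": 0, "wy": 0, "wz": 0},
    {"claw": 0.6, "tx": 0, "ty": 0, "tz": -4, "wx": 0, "wy": 0, "wz": 0},
    {"claw": 0.6, "tx": -2, "ty": 3.4, "tz": 0, "wx": 0, "wy": 0, "wz": 0},
    {"claw": 0.6, "tx": -2.2, "ty": 3.6, "tz": 0, "wx": 0, "wy": 0, "wz": 0},
    {"claw": 0.6, "tx": -2.2, "ty": 3.6, "tz": 0, "wx": 0, "wy": 0, "wz": 0},
    {"claw": 0.6, "tx": -2.2, "ty": 3.6, "tz": 0, "wx": 0, "wy": 0, "wz": 0},
    {"claw": 0.6, "tx": -2.2, "ty": 3.6, "tz": 0, "wx": 0, "wy": 0, "wz": 0},
    {"claw": 0.6, "tx": -2.2, "ty": 3.6, "tz": 0, "wx": 0, "wy": 0, "wz": 0},
    {"claw": 0.6, "tx": -2.2, "ty": 3.6, "tz": 0, "wx": 0, "wy": 0, "wz": 0},
    {"claw": 0.6, "tx": -2.2, "ty": 3.6, "tz": 0, "wx": 0, "wy": 0, "wz": 0},
    {"claw": 0.6, "tx": -2.2, "ty": 3.6, "tz": 0, "wx": 0, "wy": 0, "wz": 0},
    {"claw": 0.6, "tx": 0, "ty": 0, "tz": 0, "wx": 0, "wy": 0, "wz": 0},
    {"claw": 0.6, "tx": 0, "ty": 0, "tz": 0, "wx": 0, "wy": 0, "wz": 0},
  ],
)

```text
clock: 23.5
tool_pos: [0.5778, -0.3173, 0.2545]
orientation: [-180.0, -0.0, 17.1]
wrist_force: [-0.6, 0.5, 0.4]
opening: 0.056
finger_force: 0.0
```

Run:
```python
from h import *
t=env.snapshot("top")[:,:,::-1].copy(); s=env.snapshot("scene")[:,:,::-1].copy()
cv2.imwrite("pics/top2.png",t); cv2.imwrite("pics/scene2.png",s)
a=cv2.resize(t[135:235,140:260],(480,400),interpolation=cv2.INTER_CUBIC); b=cv2.resize(s[90:190,150:270],(480,400),interpolation=cv2.INTER_CUBIC)
c=cv2.resize(s[160:260,255:335],(320,400),interpolation=cv2.INTER_CUBIC)
g=lambda x:np.clip(255*(x/255.)**.6,0,255).astype('u1')
cv2.imwrite("pics/end.png",g(np.hstack([a,c])))
t0=cv2.imread("pics/top0.png"); s0=cv2.imread("pics/scene0.png")
u,_=blob(t,[172,208,190,226],(8,120,120),(22,255,255)); v,_=blob(s,[330,165,352,200],(8,120,120),(22,255,255))
print("spigot",u,v,tri(u,v))
h=np.array([.5575,.1179]);w=np.radians(11.646)
for q in (2.2,2.3,2.35,2.4):
    d=.115*np.array([np.cos(-np.pi/2-q+w),np.sin(-np.pi/2-q+w)]); X=[*(h+d)]
    print(q,proj("top",X+[.116])[0],proj("scene",X+[.116])[0],"pad",proj("top",X+[.057])[0],proj("scene",X+[.057])[0])
for n,bx in dict(jar=[140,195,175,225],mill=[258,185,288,212]).items():
    lo,hi=((40,80,60),(85,255,255)) if n=="jar" else ((3,80,50),(25,255,255))
    try: print(n,blob(t0,bx,lo,hi)[0],blob(t,bx,lo,hi)[0])
    except Exception as e: print(n,e)
```

```text
spigot [181.5        217.42857143] [341.13235294 183.04411765] (array([0.46469494, 0.18239317, 0.0986006 ]), np.float64(0.00571039153820492))
2.2 [184.54930813 221.31091885] [336.81682768 175.94899474] pad [187.67576831 221.14796225] [334.30079362 185.50238114]
2.3 [181.58328848 219.66473817] [339.49502107 178.06491558] pad [184.84697647 219.5797804 ] [336.89074305 187.57727797]
2.35 [180.16770188 218.73172411] [340.75035467 179.2022017 ] pad [183.4966962 218.6908965] [338.10396152 188.69248934]
2.4 [178.80184896 217.72858892] [341.94565348 180.38919525] pad [182.19372426 217.73515534] [339.25861751 189.85640727]
jar [152.04232804 208.58730159] [152.16315789 208.60526316]
mill [270.93589744 198.        ] [270.92340426 197.97021277]
```

View pics/end.png

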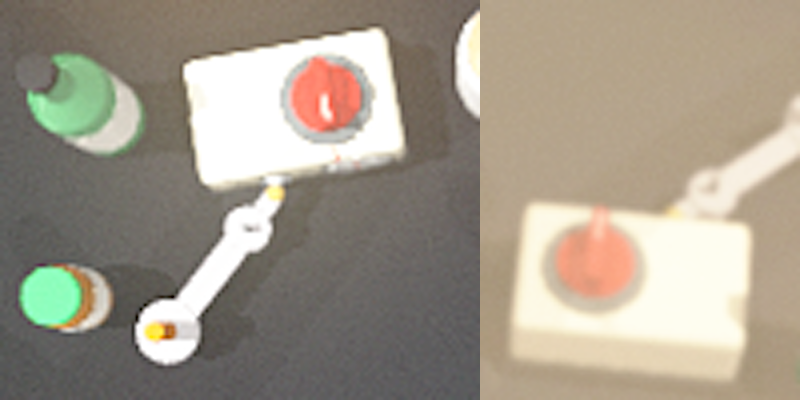

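The final view shows the spigot top at (154,331), which matches q = 2.40. The knob's white line points at the front mark, parallel to the scale's x. The jar and mill have not moved. Handing in.

```bash
python3 -c "
from rig import env; print(env.finish_job())"
```

```text
the job is handed in; nothing more can be done
None
```

I handed the job in: the salt tin stands on the cork mat, the bowl arm is at its end stop (about 2.40 rad) and the tare knob is at its zero stop; my checks agree, but no verdict came back.

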